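Sweep the cut carrot into the board's catch tray

ROBOT

A 7-joint arm with a two-finger parallel gripper is mounted at the origin on the work surface. World frame = base frame: x ahead of the robot, y to its left, z up, the work surface at z = 0. Lengths are in m, angles in rad, forces in N, time in s.
With the tool pointing down it reaches from about 0.425 to 0.875 m from the base axis. Payload 4.7 kg.
Tool frame: the origin (TCP) lies on the centre line of the jaws, within the pads' length; the fingertips stand 14 mm ahead of it and the grasp point (between the pads) lies 5 mm behind it; z points along the fingers, y is the line along which they close (so a half turn about z gives the same grasp; the last joint's range is limited). The gripper opens to 87 mm and grips with 3 to 60 N. Pads are 19 mm wide; open, the fingers measure 117 mm over their backs; the gripper's body (75 mm by 190 mm) begins 51 mm behind the grasp point.
Start: joints at [0.014, 0.321, -0.07, 1.45, 0.023, 1.371, -0.057], TCP at [0.65, -0, 0.214] pointing down, gripper open.
Joint ranges: [-2.86, 2.86], [-0.3, 2.09], [-1.38, 1.24], [0.06, 2.45], [-1.56, 4.7], [0.09, 2.05], [-2.69, 2.69]. Speed limits (rad/s): [2.57, 2.57, 3.14, 3.14, 3.14, 3.14, 3.14].

INTERFACE

Orientations are given as a rotation vector (axis times angle).
In Python, from bench import ctrl gives the robot as it stands.
- The arm moves only by the tool send_rows, never from a script. Its argument "steps" is a list of rows, each an object of numbers: "tx", "ty", "tz": the shift along the tool's x, y, z in units of 60 mm (1.0 is 60 mm); "turn": the turn about the tool's z in units of 8 degrees (1.0 is 8 degrees); "grip": the opening, from 0 (shut) to 1 (fully open). A call has 1 to 12 rows; each row shifts and turns the commanded pose from where the row before left it, along the tool's axes as they then stand; what a row does not reach is not made up. A row lasts 1/8 s, in which the tool goes at most 62.5 mm and 10.7 degrees, less where a joint would pass 70% of its speed; a pose out of reach is approached as far as the arm can. A call is refused whole if a number of a shift passes 1 or a number of a turn 1, either way. A call with a gripper value outside its range is refused whole. The fingers move at their own pace and stop on an object; "newtons" is the grip in N (left out, the last holds). Time passes only in rows, so rows that do not move let the fingers close. It gives the time, the measured TCP pose, the force, the opening and the grip force at its end, in the units of the state.
- ctrl.get_state(): the state, without advancing time (a new reading comes with each control period).
- ctrl.get_image(name): name is "scene" or "side" or "wrist"; returns a dict with "pixels" (420x560x3 uint8, red, green, blue), "K" (3x3 intrinsics, pixels), "cam_to_world" (4x4, takes a point from camera to world coordinates); the wrist camera has in their place "T_tool_cam" (4x4, takes a point from camera to tool coordinates, whose origin is the TCP and whose axes are the flange's). Camera axes: x right, y down, z forward; pixel columns grow to the right and rows downward; lengths in m; the calibration is good to about 2 mm. A picture is of the moment at which its call begins: read the wrist's pose just before it. There is no depth.
- ctrl.close_job(): hands the job in; it is judged then, once.
The state is a dict: "time": time; "joint_positions": joint angles; "qd": joint speeds; "joint_torque": joint torques, N m; "position": TCP position; "tool_rot": TCP orientation; "ft_force": force on the tool from outside, world axes, zero at the start; "torque": the same for the moment, N m; "grip_width": opening from 0.0 (shut) to 1.0 (fully open); "grip_force": force on a finger pad.
Only numpy, scipy, OpenCV 4.12 (cv2) and the standard library are available. Lean on these libraries where they do the work, as an engineer would, in place of code of your own. Each camera call takes 0.05 s, during which the arm holds its last target. There are 200 camera calls.

TASK

Push the chopping board's catch tray fully home, so that it sits under the cut-out, and sweep the three carrot pieces across the board with your fingers and through the cut-out, so that all three lie in the tray. Do not pick up, pinch or press hard on the pieces, and leave the salt bowl, the knife and everything else where it stands.

Things in the scene. Friction and masses are not known exactly. Their poses are not given: they have to be found in the camera images.
- board: Wooden chopping board on runners and rubber feet; it stays put. 310 mm along its own x, 440 mm along its own y; its flat top is 75 mm above the worktop and 20 mm thick. Origin on the worktop under its centre, z up. At its +y end a rectangular cut-out goes through the top, over the catch tray: it spans own x -120 to 120 mm and own y 92 to 178 mm. The edges are level with the top, with no rim
- cutout (a point): Centre of the cut-out, level with the board's top; it lies at own (0, 135, 75) mm of the board. The opening is 240 mm along the board's x and 85 mm along its y; axes as the board's
- tray (a joint): How far the catch tray is pulled out of the board's +y end, in m: 0 is fully home (a firm stop, front panel flush with the board's end), it slides along the board's y and stays where it is left. It starts partly out. About 2 N moves it
- tray_front (a point): Middle of the outer face of the tray's wooden front panel, the face that is pushed; it moves with the tray. The panel faces the board's +y, is 262 mm long along the board's x, 12 mm thick, and spans 8 to 52 mm above the worktop (this point is 30 mm above it). With the tray home this point lies at own (0, 220, 30) mm of the board
- tray_floor (a point): Centre of the catch tray's inner floor, 11 mm above the worktop; moves with the tray, axes as the board's. The open steel tray is 250 mm (x) by 136 mm (y) inside, with 3 mm walls that end 50 mm above the worktop
- carrot_large: Largest piece of a carrot cut across: an orange upright disc 36 mm in diameter and 20 mm high, about 20 g, lying flat on the board. Origin at its centre, 10 mm above the board's top
- carrot_medium: Middle piece of a carrot cut across: an orange upright disc 32 mm in diameter and 20 mm high, about 16 g, lying flat on the board. Origin at its centre, 10 mm above the board's top
- carrot_small: Smallest piece of a carrot cut across: an orange upright disc 28 mm in diameter and 20 mm high, about 12 g, lying flat on the board. Origin at its centre, 10 mm above the board's top
- salt_bowl: Small white pinch bowl standing on the board among the carrot pieces, 50 mm across the rim, 30 mm high. Origin at the centre of its underside. To be left alone
- knife: Paring knife with a black handle lying along the board's x near the board's -y end, 200 mm long, 20 mm wide, 16 mm high. Origin on the underside at its middle, where blade and handle meet; own x along the blade. To be left alone
- mug: White mug on the worktop to the right of the board, 84 mm across, 85 mm high, handle at own +y. Origin at the centre of its underside. To be left alone
- tumbler: Clear glass tumbler on the worktop to the right of the board, 72 mm across, 95 mm high. Origin at the centre of its underside. To be left alone
- spice_jar: Small spice jar with a metal cap on the worktop, off the right-hand far corner of the board, 40 mm across, 85 mm high. Origin at the centre of its underside. To be left alone
Mind the look-alikes: they are no part of the job. Leave any pink or yellow look-alike of the carrot_medium alone. Leave any blue look-alike of the carrot_large alone.

How it is judged:
By the outcome, as a careful person would: the job done as asked, in the order asked, and still so for the second after the job is handed in, with the robot touching nothing.
It also fails if it takes over 61 s, if anything falls off the work surface, if the arm or the gripper's body presses on something with over 40 N, if the wrist force passes 120 N, or if a joint passes its speed limit or range.

## Working session

There is one attempt and no reset: what is moved stays moved. The work goes in short steps, Python scripts to look and compute and a tool call to move; the robot and the scene stay as the last step left them, time stands still between calls to the robot, and variables do not carry over. Pictures are saved under pics/ and viewed, at most 10 in all, crops included, and the job is handed in when it is done.

Besides the shell and the picture viewer there is one more tool, called after "Call:" in YAML: its name, and indented under it one key for each argument. send_rows: Moves the arm, as the interface text tells. Its arguments: {"type":"object","properties":{"steps":{"type":"array"},"newtons":{"type":"number"}},"required":["steps"]}

```bash
mkdir -p pics
cat > h.py <<'E'
import numpy as np, cv2
from bench import ctrl
def ray(im,u,v):
    d=np.linalg.inv(im["K"])@[u,v,1]; T=np.array(im["cam_to_world"]); return T[:3,3],T[:3,:3]@d
def onz(im,u,v,z):
    o,d=ray(im,u,v); return o+d*(z-o[2])/d[2]
def save(im,n): cv2.imwrite(f"pics/{n}.png",cv2.cvtColor(im["pixels"],cv2.COLOR_RGB2BGR))
E
python3 - <<'E'
from h import *
import pickle
a=ctrl.get_image("scene");b=ctrl.get_image("side");pickle.dump((a,b),open("im0.pkl","wb"))
save(a,"scene0");save(b,"side0")
for i in(a,b):print(np.round(i["cam_to_world"],3).tolist(),np.round(i["K"],1).tolist())
s=ctrl.get_state();print(s)
E
```

```text
[[0.809, 0.292, -0.51, 1.006], [0.588, -0.408, 0.698, -0.811], [-0.005, -0.865, -0.502, 0.603], [0.0, 0.0, 0.0, 1.0]] [[398.3, 0.0, 276.9], [0.0, 398.3, 203.3], [0.0, 0.0, 1.0]]
[[-0.931, -0.205, 0.301, 0.218], [-0.363, 0.473, -0.803, 0.628], [0.022, -0.857, -0.515, 0.569], [0.0, 0.0, 0.0, 1.0]] [[398.1, 0.0, 276.0], [0.0, 398.1, 209.7], [0.0, 0.0, 1.0]]
{'time': 0.1, 'joint_positions': array([ 0.01412055,  0.32173671, -0.07007301,  1.45154793,  0.02258965,
        1.37079932, -0.05687154]), 'qd': array([-4.86477712e-04, -1.24951068e-03,  1.74655292e-04, -1.76151766e-03,
       -3.90073300e-05, -7.78177179e-04,  1.51074395e-04]), 'joint_torque': array([ 1.37795760e-04, -4.92569017e+01, -4.06077392e-01, -3.13399816e+01,
       -6.42974046e-02,  3.95253638e-02,  6.49213871e-05]), 'position': array([ 6.49491228e-01, -6.62285756e-05,  2.12581244e-01]), 'tool_rot': array([-2.22060814e+00, -2.22065805e+00,  1.98676952e-03]), 'ft_force': array([-0.03937992,  0.91842546, -0.23679146]), 'torque': array([-0.01955954,  0.01158128, -0.00255529]), 'grip_force': 0.0, 'grip_width': 1.0005952388919144}
```

View pics/scene0.png

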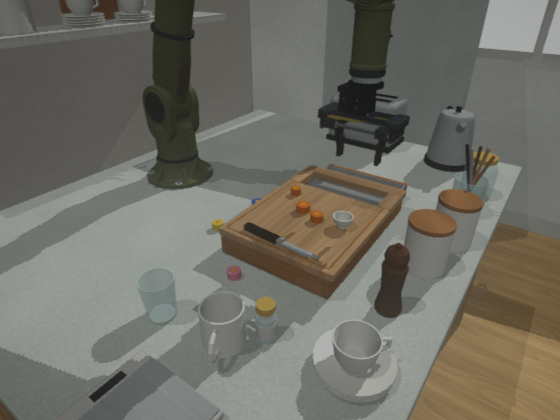

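View pics/side0.png

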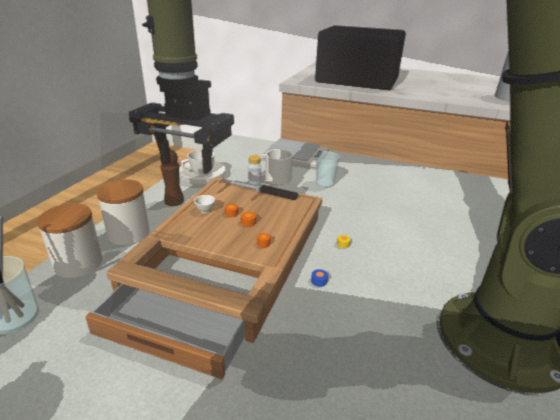

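The scene view shows the orange discs at about (295,190), (303,207) and (317,216), and the bowl at (343,219). The side view shows the cut-out end nearest, with the tray front near (155,342). Next I'll enlarge both views and measure.

Run:
```python
from h import *
import pickle
a,b=pickle.load(open("im0.pkl","rb"))
for n,im in(("scene",a),("side",b)):
    h=cv2.cvtColor(im["pixels"],cv2.COLOR_RGB2HSV)
    m=cv2.inRange(h,(3,190,140),(16,255,255))
    k,l,s,c=cv2.connectedComponentsWithStats(m)
    for i in range(1,k):
        if s[i,4]>25: print(n,s[i],c[i].round(1),onz(im,*c[i],.087).round(4))
c1=cv2.resize(a["pixels"][150:290,210:420],None,fx=3.8,fy=3.8,interpolation=cv2.INTER_CUBIC)
c2=cv2.resize(b["pixels"][170:375,80:340],None,fx=2.9,fy=2.9,interpolation=cv2.INTER_CUBIC)
for n,c in(("c1",c1),("c2",c2)): cv2.imwrite(f"pics/{n}.png",c[:,:,::-1])
```

```text
scene [297 201  12   7  44] [302.7 204.5] [ 0.5391 -0.0596  0.087 ]
scene [311 211  12   6  40] [316.8 213.9] [ 0.5921 -0.0777  0.087 ]
side [225 204  13  13 128] [230.7 209.7] [ 0.5974 -0.0823  0.087 ]
side [241 212  15  14 174] [247.6 218.4] [ 0.545  -0.0632  0.087 ]
side [258 234  12  14 140] [263.1 239.9] [4.802e-01 3.000e-04 8.700e-02]
```

View pics/c1.png

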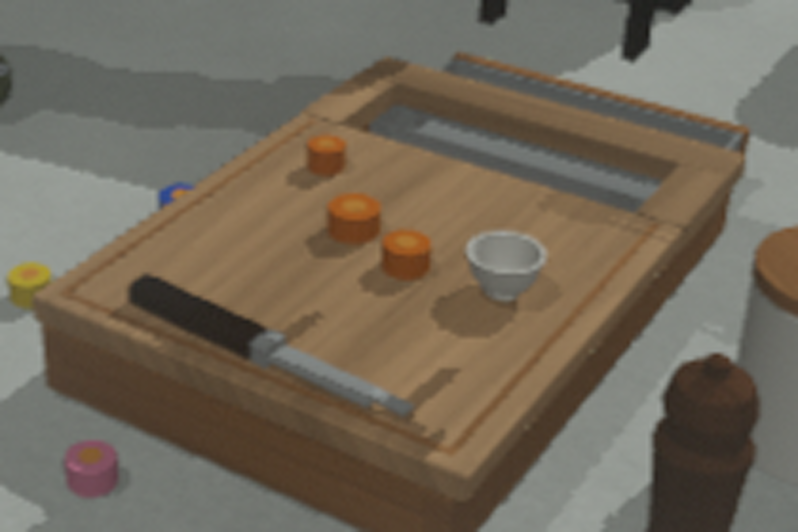

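View pics/c2.png

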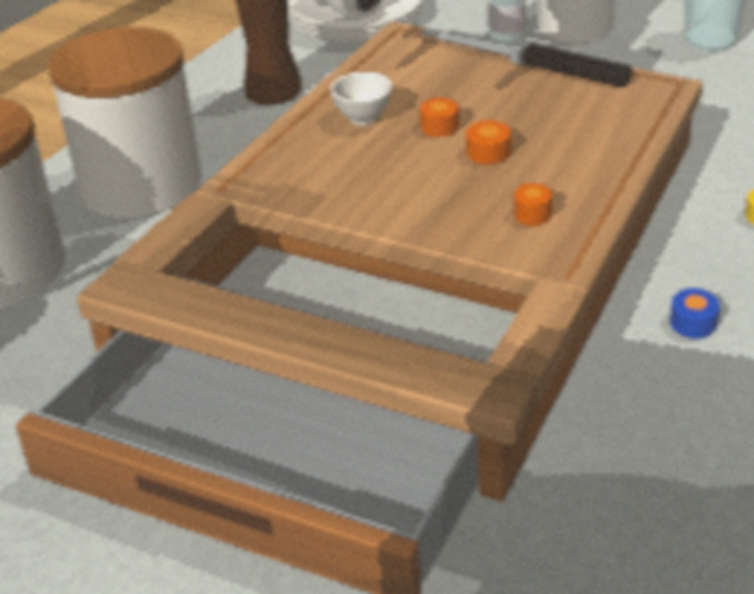

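Run:
```python
from h import *
import pickle
from scipy.optimize import least_squares
a,b=pickle.load(open("im0.pkl","rb"))
A=lambda u,v:(210+u/3.8-.4,150+v/3.8-.4)
B=lambda u,v:(80+u/2.9-.3,170+v/2.9-.3)
# board axes: find correspondences; side view: near=+y, sign of x decided: right-handed
pts=[(a,A(365,125),(1,.0925)),(a,A(645,212),(2,.0925)),(a,A(672,178),(2,.1775)),(a,A(395,83),(1,.1775)),
(a,A(38,300),(3,-.22)),(a,A(470,492),(4,-.22)),(a,A(747,150),(4,.22)),(a,A(385,58),(3,.22)),
(b,B(235,207),(2,.0925)),(b,B(525,308),(1,.0925)),(b,B(162,272),(2,.1775)),(b,B(493,360),(1,.1775)),
(b,B(398,25),(4,-.22)),(b,B(702,82),(3,-.22)),(b,B(520,437),(3,.22)),(b,B(80,298),(4,.22))]
W=np.array([onz(i,*p,.075)[:2] for i,p,_ in pts])
X={1:-.12,2:.12,3:-.155,4:.155}
L=np.array([(X[k],y) for *_,(k,y) in pts])
R=lambda t:np.array([[np.cos(t),-np.sin(t)],[np.sin(t),np.cos(t)]])
f=lambda p:((R(p[2])@L.T).T+p[:2]-W).ravel()
r=least_squares(f,[.55,0,0],loss="soft_l1",f_scale=.004);p=r.x
print("board",p.round(4),np.degrees(p[2]).round(2));print((f(p).reshape(-1,2)*1000).round(1).tolist())
own=lambda w:(R(p[2]).T@(np.array(w)[:2]-p[:2])*1000).round(1)
for n,P in(("fl",(22,425)),("fr",(383,553))):
    w=onz(b,*B(*P),.052);print(n,w.round(3),own(w))
np.save("board.npy",p)
# carrots top centre z .095
for n,im,F,Q in(("scene",a,A,[(326,145),(354,205),(406,241)]),("side",b,B,[(533,192),(488,131),(440,106)])):
    for q in Q:
        w=onz(im,*F(*q),.095);print(n,w.round(4),own(w))
print("bowl",[own(onz(i,*q,.105)) for i,q in((a,A(506,252)),(b,B(362,90)))])
for n,i,F,q,z in(("knife",a,A,(140,290),.083),("knifetip",a,A,(410,408),.083),("knife",b,B,(628,72),.083)):print(n,own(onz(i,*F(*q),z)))
```

```text
board [ 0.5706 -0.0255  0.0279] 1.6
[[-18.4, -5.9], [-5.3, -0.1], [-3.8, 28.7], [-0.7, 2.5], [-6.8, 2.8], [-5.0, 12.6], [1.8, -0.0], [-4.9, 7.7], [4.3, -2.8], [2.7, -30.6], [1.5, 0.6], [1.4, 2.1], [14.2, -6.0], [0.9, -6.0], [5.4, -7.6], [3.9, 1.8]]
fl [0.69  0.282 0.052] [127.5 304.1]
fr [0.448 0.281 0.052] [-114.5  309.5]
scene [ 0.4811 -0.0065  0.095 ] [-89.   21.4]
scene [ 0.5437 -0.0669  0.095 ] [-28.  -40.6]
scene [ 0.5957 -0.0862  0.095 ] [ 23.4 -61.4]
side [ 0.4807 -0.0029  0.095 ] [-89.2  25.1]
side [ 0.5452 -0.0657  0.095 ] [-26.5 -39.5]
side [ 0.5967 -0.0852  0.095 ] [ 24.4 -60.5]
bowl [array([ 89. , -52.6]), array([ 85.7, -44.9])]
knife [ -94.4 -187.6]
knifetip [ 103.5 -197.4]
knife [ -93.8 -192.9]
```

Board and carrot positions agree between the views to about 3 mm. The carrots, in board mm, are small (-89,23), large (-27,-40) and medium (24,-61). The tray is about 87 mm out. I'll go to a point beyond the tray front first.

Call:
send_rows:
  steps:
    - {"tx":0.68,"ty":-0.18,"turn":-0.2}
    - {"tx":0.68,"ty":-0.19}
    - {"tx":0.68,"ty":-0.19}
    - {"tx":0.68,"ty":-0.19}
    - {"tx":0.68,"ty":-0.18}
    - {"tx":0.68,"ty":-0.18}
    - {"tx":0.68,"ty":-0.18}
    - {"tx":0.68,"ty":-0.18}
    - {}

```text
validation failed for argument at $.st...
```

Run:
```python
from h import *
s=ctrl.get_state();w=ctrl.get_image("wrist");save(w,"w1");b=ctrl.get_image("side");save(b,"s1")
print(s["position"],s["tool_rot"],s["time"])
```

```text
[ 6.49491228e-01 -6.62285756e-05  2.12581244e-01] [-2.22060814e+00 -2.22065805e+00  1.98676952e-03] 0.1
```

View pics/w1.png

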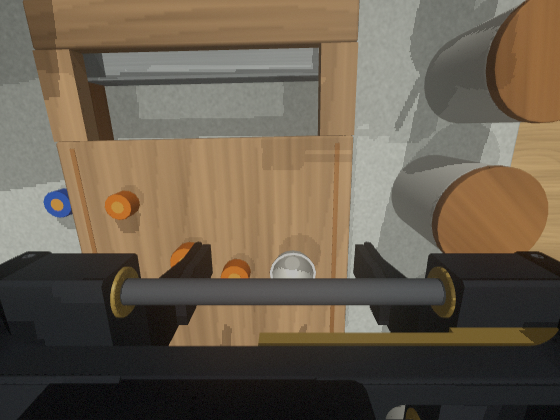

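The wrist view shows the cut-out's near edge from about (60,143) to (355,135), the small carrot at (121,205) and the bowl at (293,267). The move was refused, probably because the rows lacked keys, so nothing has moved. I'll use this view to check the yaw.

Run:
```python
from h import *
from scipy.spatial.transform import Rotation as Ro
s=ctrl.get_state();w=ctrl.get_image("wrist")
T=np.eye(4);T[:3,:3]=Ro.from_rotvec(s["tool_rot"]).as_matrix();T[:3,3]=s["position"]
w["cam_to_world"]=T@w["T_tool_cam"]
p=np.load("board.npy");c,q=np.cos(p[2]),np.sin(p[2]);R=np.array([[c,-q],[q,c]])
for n,u,v,z in(("seamL",60,143,.075),("seamR",355,135,.075),("outR",320,136,.075),("outfarR",320,47,.075),("outfarL",88,50,.075),("edgeR",357,45,.075),("edgeL",33,50,.075),("small",121,199,.095),("bowl",293,266,.105)):
    x=onz(w,u,v,z);print(n,x.round(4),(R.T@(x[:2]-p[:2])*1000).round(1))
```

```text
seamL [0.4185 0.0615 0.075 ] [-149.6   91.2]
seamR [0.7238 0.0695 0.075 ] [155.8  90.6]
outR [0.6879 0.0685 0.075 ] [119.8  90.6]
outfarR [0.6849 0.1503 0.075 ] [119.2 172.5]
outfarL [0.4639 0.1479 0.075 ] [-101.8  176.3]
edgeR [0.7199 0.152  0.075 ] [154.2 173.2]
edgeL [0.4114 0.1479 0.075 ] [-154.3  177.8]
small [0.4839 0.0067 0.095 ] [-85.8  34.5]
bowl [ 0.6604 -0.0638  0.105 ] [ 88.7 -40.8]
```

Call:
send_rows:
  steps:
    - {"tx":0.68,"ty":-0.18,"tz":0,"turn":-0.2,"grip":1}
    - {"tx":0.68,"ty":-0.19,"tz":0,"turn":0,"grip":1}
    - {"tx":0.68,"ty":-0.19,"tz":0,"turn":0,"grip":1}
    - {"tx":0.68,"ty":-0.19,"tz":0,"turn":0,"grip":1}
    - {"tx":0.68,"ty":-0.18,"tz":0,"turn":0,"grip":1}
    - {"tx":0.68,"ty":-0.18,"tz":0,"turn":0,"grip":1}
    - {"tx":0.68,"ty":-0.18,"tz":0,"turn":0,"grip":1}
    - {"tx":0.68,"ty":-0.18,"tz":0,"turn":0,"grip":1}
    - {"tx":0,"ty":0,"tz":0,"turn":0,"grip":1}

```text
time: 1.38
position: [0.551, 0.3293, 0.2133]
tool_rot: [-2.179, -2.259, -0.001]
ft_force: [-0.3, 0.7, -0.3]
grip_width: 0.999
grip_force: 0.0
```

Call:
send_rows:
  steps:
    - {"tx":0,"ty":0.15,"tz":0.58,"turn":0,"grip":1}
    - {"tx":0,"ty":0,"tz":0.58,"turn":0,"grip":1}
    - {"tx":0,"ty":0,"tz":0.58,"turn":0,"grip":1}
    - {"tx":0,"ty":0,"tz":0.58,"turn":0,"grip":1}
    - {"tx":0,"ty":0,"tz":0.56,"turn":0,"grip":1}
    - {"tx":0,"ty":0,"tz":0,"turn":0,"grip":1}

```text
time: 2.12
position: [0.5611, 0.3217, 0.0376]
tool_rot: [-2.191, -2.25, 0.01]
ft_force: [-0.7, -0.4, -0.7]
grip_width: 0.998
grip_force: 0.0
```

Call:
send_rows:
  steps:
    - {"tx":-0.15,"ty":0,"tz":0,"turn":0,"grip":1}
    - {"tx":-0.15,"ty":0,"tz":0,"turn":0,"grip":1}
    - {"tx":-0.15,"ty":0,"tz":0,"turn":0,"grip":1}
    - {"tx":-0.15,"ty":0,"tz":0,"turn":0,"grip":1}
    - {"tx":-0.15,"ty":0,"tz":0,"turn":0,"grip":1}
    - {"tx":-0.15,"ty":0,"tz":0,"turn":0,"grip":1}
    - {"tx":-0.15,"ty":0,"tz":0,"turn":0,"grip":1}
    - {"tx":-0.15,"ty":0,"tz":0,"turn":0,"grip":1}
    - {"tx":-0.15,"ty":0,"tz":0,"turn":0,"grip":1}
    - {"tx":-0.15,"ty":0,"tz":0,"turn":0,"grip":1}
    - {"tx":-0.15,"ty":0,"tz":0,"turn":0,"grip":1}
    - {"tx":0,"ty":0,"tz":0,"turn":0,"grip":1}

```text
time: 3.62
position: [0.5655, 0.2234, 0.0403]
tool_rot: [2.191, 2.25, -0.003]
ft_force: [0.7, -0.9, -0.1]
grip_width: 0.999
grip_force: 0.0
```

Call:
send_rows:
  steps:
    - {"tx":-0.1,"ty":0,"tz":0,"turn":0,"grip":1}
    - {"tx":-0.1,"ty":0,"tz":0,"turn":0,"grip":1}
    - {"tx":-0.05,"ty":0,"tz":0,"turn":0,"grip":1}
    - {"tx":-0.04,"ty":0,"tz":0,"turn":0,"grip":1}

```text
time: 4.12
position: [0.5657, 0.2078, 0.0405]
tool_rot: [-2.19, -2.252, 0.001]
ft_force: [-0.8, 1.3, -1.0]
grip_width: 1.002
grip_force: 0.8
```

Run:
```python
from h import *
b=ctrl.get_image("side");cv2.imwrite("pics/s2.png",cv2.resize(b["pixels"][200:375,80:340],None,fx=2.9,fy=2.9,interpolation=cv2.INTER_CUBIC)[:,:,::-1])
s=ctrl.get_state();print(s["position"],s["ft_force"])
```

```text
[0.5658039  0.2073959  0.04050957] [-0.45001224 -0.08704903 -0.55588205]
```

View pics/s2.png

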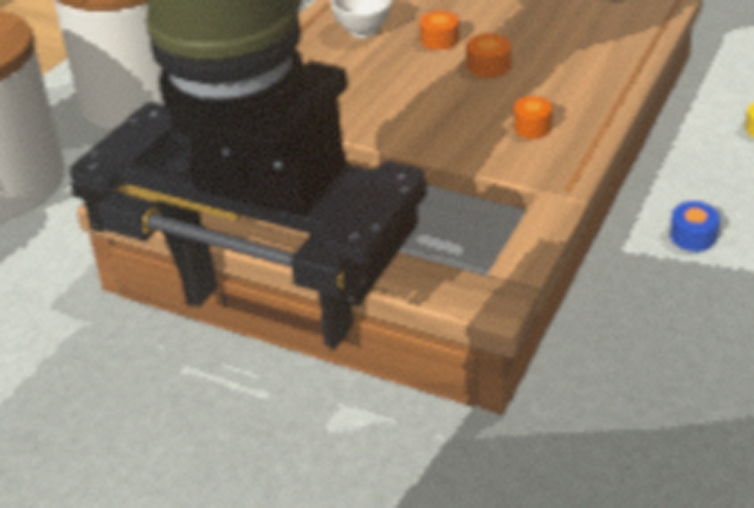

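The tray front is nearly flush with the board's end. I'll press on in small steps until the stop shows in the force.

Call:
send_rows:
  steps:
    - {"tx":-0.04,"ty":0,"tz":0,"turn":0,"grip":1}
    - {"tx":-0.04,"ty":0,"tz":0,"turn":0,"grip":1}
    - {"tx":0,"ty":0,"tz":0,"turn":0,"grip":1}

```text
time: 4.55
position: [0.566, 0.2045, 0.0407]
tool_rot: [-2.189, -2.252, -0.002]
ft_force: [-0.4, 5.5, -2.4]
grip_width: 0.996
grip_force: 2.4
```

Call:
send_rows:
  steps:
    - {"tx":-0.04,"ty":0,"tz":0,"turn":0,"grip":1}
    - {"tx":0,"ty":0,"tz":0,"turn":0,"grip":1}

```text
time: 4.8
position: [0.566, 0.2046, 0.0408]
tool_rot: [-2.187, -2.252, -0.006]
ft_force: [-0.6, 9.2, -3.7]
grip_width: 1.002
grip_force: 4.5
```

Firm stop reached: the position stopped changing and the force rose to 9 N. I'll retract, narrow the fingers into a notch and go behind the large carrot.

Call:
send_rows:
  steps:
    - {"tx":0.3,"ty":0,"tz":0,"turn":0,"grip":1}
    - {"tx":0.4,"ty":0,"tz":0,"turn":0,"grip":1}
    - {"tx":0,"ty":0,"tz":-0.55,"turn":0,"grip":1}
    - {"tx":0,"ty":0,"tz":-0.55,"turn":0,"grip":1}
    - {"tx":0,"ty":0,"tz":-0.55,"turn":0,"grip":0.23}
    - {"tx":0,"ty":0,"tz":-0.55,"turn":0,"grip":0.23}
    - {"tx":-0.6,"ty":-0.08,"tz":0,"turn":0,"grip":0.23}
    - {"tx":-0.6,"ty":-0.08,"tz":0,"turn":0,"grip":0.23}
    - {"tx":-0.6,"ty":-0.08,"tz":0,"turn":0,"grip":0.23}
    - {"tx":-0.6,"ty":-0.08,"tz":0,"turn":0,"grip":0.23}
    - {"tx":-0.6,"ty":-0.08,"tz":0,"turn":0,"grip":0.23}
    - {"tx":-0.6,"ty":-0.08,"tz":0,"turn":0,"grip":0.23}

```text
time: 6.3
position: [0.5425, 0.0241, 0.1733]
tool_rot: [2.189, 2.251, -0.001]
ft_force: [0.6, -0.7, 0.6]
grip_width: 0.25
grip_force: 0.0
```

Call:
send_rows:
  steps:
    - {"tx":-0.6,"ty":0,"tz":0,"turn":0,"grip":0.23}
    - {"tx":-0.6,"ty":0,"tz":0,"turn":0,"grip":0.23}
    - {"tx":-0.6,"ty":0,"tz":0,"turn":0,"grip":0.23}
    - {"tx":-0.5,"ty":0,"tz":0,"turn":0,"grip":0.23}
    - {"tx":0,"ty":0,"tz":0,"turn":0,"grip":0.23}

```text
time: 6.92
position: [0.5459, -0.1159, 0.1731]
tool_rot: [2.195, 2.245, -0.003]
ft_force: [0.1, 0.8, 0.0]
grip_width: 0.23
grip_force: 0.0
```

```bash
cat >> h.py <<'E'
from scipy.spatial.transform import Rotation as Ro
def wrist():
    s=ctrl.get_state();w=ctrl.get_image("wrist")
    T=np.eye(4);T[:3,:3]=Ro.from_rotvec(s["tool_rot"]).as_matrix();T[:3,3]=s["position"]
    w["cam_to_world"]=T@w["T_tool_cam"];return w
p=np.load("board.npy");c,q=np.cos(p[2]),np.sin(p[2]);Rb=np.array([[c,-q],[q,c]])
own=lambda x:(Rb.T@(np.array(x)[:2]-p[:2])*1000).round(1)
def carrots():
    for n,im in(("wrist",wrist()),("scene",ctrl.get_image("scene")),("side",ctrl.get_image("side"))):
        m=cv2.inRange(cv2.cvtColor(im["pixels"],cv2.COLOR_RGB2HSV),(3,170,70),(16,255,255))
        k,l,s,c=cv2.connectedComponentsWithStats(m)
        print(n,[(c[i].round().tolist(),own(onz(im,*c[i],.088)).tolist()) for i in range(1,k) if s[i,4]>40])
    s=ctrl.get_state();print(s["position"],own(s["position"]),s["time"],np.degrees(2*np.arctan2(s["tool_rot"][1],s["tool_rot"][0])))
E
python3 -c "
from h import *
carrots();w=wrist();save(w,'w3')"
```

```text
wrist [([203.0, 78.0], [-90.8, 26.3]), ([281.0, 159.0], [-28.5, -39.3]), ([339.0, 181.0], [22.8, -59.0])]
scene [([296.0, 190.0], [-87.8, 20.2]), ([303.0, 207.0], [-24.8, -45.4]), ([316.0, 217.0], [26.2, -65.4])]
side [([231.0, 210.0], [23.9, -55.7]), ([248.0, 219.0], [-27.8, -35.1]), ([263.0, 240.0], [-90.3, 29.1])]
[ 0.54642396 -0.1107878   0.17293145] [-26.6 -84.6] 7.075 91.6803173985253
```

View pics/w3.png

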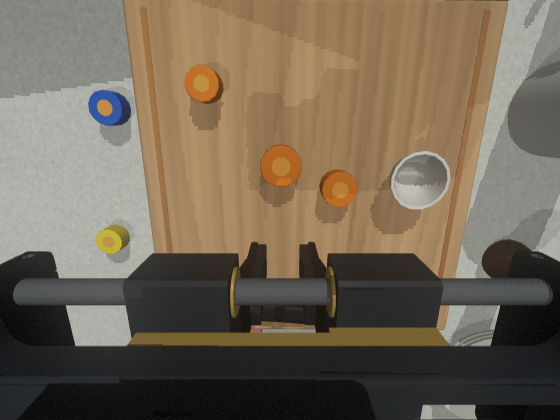

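The wrist view shows large at (281,165), medium (340,188), small (203,83) and the bowl (420,180). The fingers are centred behind the large one, so I'll descend and sweep.

Call:
send_rows:
  steps:
    - {"tx":0,"ty":0,"tz":0.45,"turn":0,"grip":0.23}
    - {"tx":0,"ty":0,"tz":0.45,"turn":0,"grip":0.23}
    - {"tx":0,"ty":0,"tz":0.4,"turn":0,"grip":0.23}
    - {"tx":0,"ty":0,"tz":0,"turn":0,"grip":0.23}
    - {"tx":0.15,"ty":0,"tz":0,"turn":0,"grip":0.23}
    - {"tx":0.15,"ty":0,"tz":0,"turn":0,"grip":0.23}
    - {"tx":0.2,"ty":0,"tz":0,"turn":0,"grip":0.23}
    - {"tx":0.2,"ty":0,"tz":0,"turn":0,"grip":0.23}
    - {"tx":0.2,"ty":0,"tz":0,"turn":0,"grip":0.23}
    - {"tx":0.2,"ty":0,"tz":0,"turn":0,"grip":0.23}
    - {"tx":0.2,"ty":0,"tz":0,"turn":0,"grip":0.23}
    - {"tx":0.2,"ty":0,"tz":0,"turn":0,"grip":0.23}

```text
time: 8.62
position: [0.5437, -0.0211, 0.0947]
tool_rot: [2.19, 2.252, -0.0]
ft_force: [0.6, 0.1, 0.1]
grip_width: 0.23
grip_force: 0.0
```

```bash
python3 -c "
from h import *
carrots()"
```

```text
wrist [([184.0, 217.0], [-90.4, 27.2]), ([283.0, 320.0], [-26.8, -49.7])]
scene [([296.0, 190.0], [-87.8, 20.2]), ([303.0, 207.0], [-24.5, -45.5]), ([316.0, 217.0], [26.2, -65.7])]
side [([251.0, 219.0], [-35.7, -35.8]), ([263.0, 240.0], [-90.3, 29.4])]
[ 0.54375859 -0.0210588   0.09476422] [-26.7   5.2] 8.775 91.68749577480992
```

```bash
python3 -c "
from h import *
a=ctrl.get_image('scene');b=ctrl.get_image('side')
f=lambda x:cv2.resize(x,(400,300),interpolation=cv2.INTER_CUBIC)
v=np.hstack([f(a['pixels'][120:270,210:410]),f(b['pixels'][130:310,110:350])])
cv2.imwrite('pics/v4.png',v[:,:,::-1])"
```

```text
(no output)
```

View pics/v4.png

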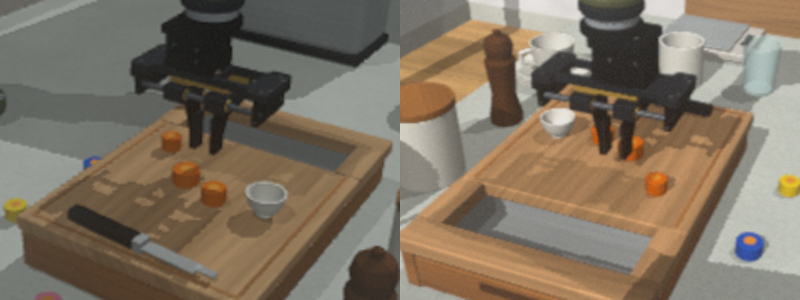

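```bash
python3 -c "
from h import *
from itertools import product
a=ctrl.get_image('scene');b=ctrl.get_image('side')
A=[(210+u/2,120+v/2) for u,v in((197,150),(217,153))]
B=[(110+u*.6,130+v*.6) for u,v in((627,158),(604,155))] ;B=[(u-240,v) for u,v in B]
for x,y in zip(A,B):
  o1,d1=ray(a,*x);o2,d2=ray(b,*y)
  t=np.linalg.lstsq(np.c_[d1,-d2],o2-o1,rcond=None)[0]
  P,Q=o1+t[0]*d1,o2+t[1]*d2;print(P.round(4),Q.round(4),own((P+Q)/2),B)
print(ctrl.get_state())"
```

```text
[ 0.5333 -0.0229  0.0966] [ 0.5304 -0.0245  0.0969] [-38.7   2.9] [(246.2, 224.8), (232.39999999999998, 223.0)]
[ 0.5602 -0.0171  0.0982] [ 0.5599 -0.0173  0.0982] [-10.3   8.5] [(246.2, 224.8), (232.39999999999998, 223.0)]
{'time': 8.975, 'joint_positions': array([ 0.03782096,  0.19107101, -0.04999305,  1.85843046,  0.01113775,
        1.09225626,  0.01055836]), 'qd': array([ 0.002816  ,  0.00013409,  0.00011752,  0.00160724, -0.00249649,
        0.00042075, -0.00102722]), 'joint_torque': array([-1.89756467e-01, -3.90774786e+01, -2.52040699e-01, -2.83223981e+01,
       -6.85323542e-02,  3.86252697e-02,  5.18120305e-04]), 'position': array([ 0.54376318, -0.02267379,  0.09476535]), 'tool_rot': array([ 2.19106554e+00,  2.25092530e+00, -3.37652590e-04]), 'ft_force': array([-0.24046998, -0.64172901,  0.52733761]), 'torque': array([ 0.02773395, -0.0184141 ,  0.02094111]), 'grip_force': 0.0, 'grip_width': 0.22773518161500333}
```

Triangulated from both views, the fingertips sit at z≈0.097, about 16 mm higher than the stated geometry gives. They passed just over the carrot without moving it. I'll lift, go back behind it and feel for the board gently.

Call:
send_rows:
  steps:
    - {"tx":0,"ty":0,"tz":-0.4,"turn":0,"grip":0.23}
    - {"tx":-0.4,"ty":0,"tz":0,"turn":0,"grip":0.23}
    - {"tx":-0.4,"ty":0,"tz":0,"turn":0,"grip":0.23}
    - {"tx":-0.4,"ty":0,"tz":0,"turn":0,"grip":0.23}
    - {"tx":-0.4,"ty":0,"tz":0,"turn":0,"grip":0.23}
    - {"tx":0,"ty":0,"tz":0.4,"turn":0,"grip":0.23}
    - {"tx":0,"ty":0,"tz":0.1,"turn":0,"grip":0.23}
    - {"tx":0,"ty":0,"tz":0.05,"turn":0,"grip":0.23}
    - {"tx":0,"ty":0,"tz":0.05,"turn":0,"grip":0.23}
    - {"tx":0,"ty":0,"tz":0,"turn":0,"grip":0.23}

```text
time: 10.22
position: [0.5466, -0.1177, 0.0831]
tool_rot: [2.189, 2.252, 0.0]
ft_force: [-0.3, -0.1, 0.2]
grip_width: 0.228
grip_force: 0.0
```

```bash
python3 -c "
from h import *
carrots()
print(ctrl.get_state()['ft_force'])"
```

```text
wrist [([157.0, 45.0], [-90.7, 26.3]), ([279.0, 173.0], [-28.5, -39.2]), ([366.0, 206.0], [22.7, -58.8])]
scene [([305.0, 207.0], [-19.4, -42.3]), ([316.0, 217.0], [26.3, -65.7])]
side [([231.0, 210.0], [23.5, -55.5]), ([248.0, 219.0], [-28.1, -35.5]), ([263.0, 240.0], [-90.4, 29.3])]
[ 0.54673777 -0.11782824  0.08321658] [-26.5 -91.7] 10.375 91.61507335399857
[-0.34076787  0.01305603  0.35491043]
```

Call:
send_rows:
  steps:
    - {"tx":0,"ty":0,"tz":0.04,"turn":0,"grip":0.23}
    - {"tx":0,"ty":0,"tz":0.03,"turn":0,"grip":0.23}
    - {"tx":0.2,"ty":0,"tz":0,"turn":0,"grip":0.23}
    - {"tx":0.2,"ty":0,"tz":0,"turn":0,"grip":0.23}
    - {"tx":0.2,"ty":0,"tz":0,"turn":0,"grip":0.23}
    - {"tx":0.2,"ty":0,"tz":0,"turn":0,"grip":0.23}
    - {"tx":0.2,"ty":0,"tz":0,"turn":0,"grip":0.23}
    - {"tx":0.2,"ty":0,"tz":0,"turn":0,"grip":0.23}

```text
time: 11.38
position: [0.5444, -0.045, 0.0786]
tool_rot: [2.19, 2.252, 0.0]
ft_force: [-0.1, -0.6, -0.5]
grip_width: 0.226
grip_force: 0.1
```

```bash
python3 -c "
from h import *
carrots()
print(ctrl.get_state()['ft_force'])"
```

```text
wrist [([170.0, 186.0], [-90.5, 27.0]), ([282.0, 219.0], [-27.0, 7.1])]
scene [([295.0, 190.0], [-88.8, 19.2]), ([316.0, 217.0], [26.3, -65.7])]
side [([229.0, 210.0], [27.3, -51.2]), ([239.0, 229.0], [-26.7, 12.2]), ([263.0, 240.0], [-90.2, 29.5])]
[ 0.54444188 -0.04498315  0.07858891] [-26.7 -18.8] 11.525 91.69208534112765
[-0.13963988 -0.02396285  0.59519694]
```

The carrot is riding in the notch, so I'll continue through the cut-out.

Call:
send_rows:
  steps:
    - {"tx":0.2,"ty":0,"tz":0,"turn":0,"grip":0.23}
    - {"tx":0.2,"ty":0,"tz":0,"turn":0,"grip":0.23}
    - {"tx":0.2,"ty":0,"tz":0,"turn":0,"grip":0.23}
    - {"tx":0.2,"ty":0,"tz":0,"turn":0,"grip":0.23}
    - {"tx":0.2,"ty":0,"tz":0,"turn":0,"grip":0.23}
    - {"tx":0.2,"ty":0,"tz":0,"turn":0,"grip":0.23}
    - {"tx":0.2,"ty":0,"tz":0,"turn":0,"grip":0.23}
    - {"tx":0.2,"ty":0,"tz":0,"turn":0,"grip":0.23}
    - {"tx":0.2,"ty":0,"tz":0,"turn":0,"grip":0.23}
    - {"tx":0.2,"ty":0,"tz":0,"turn":0,"grip":0.23}
    - {"tx":0.2,"ty":0,"tz":0,"turn":0,"grip":0.23}
    - {"tx":0,"ty":0,"tz":0,"turn":0,"grip":0.23}

```text
time: 13.02
position: [0.5406, 0.0875, 0.0786]
tool_rot: [-2.188, -2.254, -0.001]
ft_force: [-0.5, 0.8, 0.2]
grip_width: 0.233
grip_force: 0.0
```

```bash
python3 -c "
from h import *
carrots()
print(ctrl.get_state()['ft_force'])"
```

```text
wrist [([283.0, 212.0], [-26.9, 144.4])]
scene [([296.0, 190.0], [-87.8, 20.4]), ([317.0, 217.0], [26.4, -65.6])]
side [([263.0, 240.0], [-90.3, 29.3]), ([216.0, 282.0], [-59.1, 181.3])]
[0.54075415 0.0854303  0.07850571] [-26.8 111.7] 13.175 91.56490880256293
[-0.14905138  0.17977646 -0.05330149]
```

Call:
send_rows:
  steps:
    - {"tx":0,"ty":0,"tz":-0.45,"turn":0,"grip":0.23}
    - {"tx":0,"ty":0,"tz":-0.45,"turn":0,"grip":0.23}
    - {"tx":-0.59,"ty":0.14,"tz":0,"turn":0,"grip":0.23}
    - {"tx":-0.59,"ty":0.14,"tz":0,"turn":0,"grip":0.23}
    - {"tx":-0.59,"ty":0.14,"tz":0,"turn":0,"grip":0.23}
    - {"tx":-0.59,"ty":0.14,"tz":0,"turn":0,"grip":0.23}
    - {"tx":-0.59,"ty":0.14,"tz":0,"turn":0,"grip":0.23}
    - {"tx":-0.59,"ty":0.13,"tz":0,"turn":0,"grip":0.23}
    - {"tx":0,"ty":0,"tz":0,"turn":0,"grip":0.23}

```text
time: 14.3
position: [0.596, -0.1303, 0.1324]
tool_rot: [2.197, 2.243, -0.003]
ft_force: [-0.0, 1.3, 0.1]
grip_width: 0.229
grip_force: 0.0
```

```bash
python3 -c "
from h import *
carrots()"
```

```text
wrist [([111.0, 43.0], [-90.0, 26.0]), ([283.0, 171.0], [23.2, -59.4])]
scene [([295.0, 190.0], [-89.3, 18.6]), ([316.0, 217.0], [26.2, -65.6])]
side [([231.0, 210.0], [23.6, -55.4]), ([263.0, 240.0], [-90.5, 29.2]), ([216.0, 282.0], [-59.1, 181.3])]
[ 0.59622228 -0.12419358  0.13243986] [ 22.8 -99.4] 14.45 -268.3851143790057
```

Call:
send_rows:
  steps:
    - {"tx":0,"ty":0,"tz":0.4,"turn":0,"grip":0.23}
    - {"tx":0,"ty":0,"tz":0.4,"turn":0,"grip":0.23}
    - {"tx":0,"ty":0,"tz":0.1,"turn":0,"grip":0.23}
    - {"tx":0,"ty":0,"tz":0,"turn":0,"grip":0.23}
    - {"tx":0.2,"ty":0,"tz":0,"turn":0,"grip":0.23}
    - {"tx":0.2,"ty":0,"tz":0,"turn":0,"grip":0.23}
    - {"tx":0.2,"ty":0,"tz":0,"turn":0,"grip":0.23}
    - {"tx":0.2,"ty":0,"tz":0,"turn":0,"grip":0.23}
    - {"tx":0.2,"ty":0,"tz":0,"turn":0,"grip":0.23}
    - {"tx":0.2,"ty":0,"tz":0,"turn":0,"grip":0.23}

```text
time: 15.7
position: [0.5944, -0.0521, 0.0787]
tool_rot: [2.19, 2.252, 0.0]
ft_force: [0.1, 0.3, 0.2]
grip_width: 0.231
grip_force: 0.3
```

```bash
python3 -c "
from h import *
carrots()"
```

```text
wrist [([210.0, 18.0], [-12.4, 101.3]), ([81.0, 171.0], [-89.6, 27.0]), ([282.0, 224.0], [22.9, -4.0])]
scene [([296.0, 190.0], [-87.8, 20.2])]
side [([220.0, 222.0], [23.1, 0.9]), ([263.0, 240.0], [-90.4, 29.4]), ([216.0, 282.0], [-59.1, 181.2])]
[ 0.59440244 -0.05169425  0.07848338] [ 23.  -26.9] 15.85 -268.3023655820129
```

Call:
send_rows:
  steps:
    - {"tx":0.2,"ty":0,"tz":0,"turn":0,"grip":0.23}
    - {"tx":0.2,"ty":0,"tz":0,"turn":0,"grip":0.23}
    - {"tx":0.2,"ty":0,"tz":0,"turn":0,"grip":0.23}
    - {"tx":0.2,"ty":0,"tz":0,"turn":0,"grip":0.23}
    - {"tx":0.2,"ty":0,"tz":0,"turn":0,"grip":0.23}
    - {"tx":0.2,"ty":0,"tz":0,"turn":0,"grip":0.23}
    - {"tx":0.2,"ty":0,"tz":0,"turn":0,"grip":0.23}
    - {"tx":0.2,"ty":0,"tz":0,"turn":0,"grip":0.23}
    - {"tx":0.2,"ty":0,"tz":0,"turn":0,"grip":0.23}
    - {"tx":0.2,"ty":0,"tz":0,"turn":0,"grip":0.23}
    - {"tx":0.2,"ty":0,"tz":0,"turn":0,"grip":0.23}
    - {"tx":0.1,"ty":0,"tz":0,"turn":0,"grip":0.23}

```text
time: 17.35
position: [0.5905, 0.0863, 0.0785]
tool_rot: [-2.189, -2.253, -0.0]
ft_force: [-0.2, 0.2, -0.6]
grip_width: 0.229
grip_force: 0.0
```

```bash
python3 -c "
from h import *
carrots()"
```

```text
wrist [([219.0, 208.0], [-13.8, 143.7]), ([289.0, 207.0], [26.3, 144.5])]
scene [([295.0, 190.0], [-88.1, 20.3])]
side [([263.0, 240.0], [-90.5, 29.4]), ([192.0, 276.0], [-11.0, 182.6]), ([216.0, 282.0], [-59.0, 181.3])]
[0.59055889 0.0851942  0.07857386] [ 23.  110.1] 17.5 91.62695050610687
```

Call:
send_rows:
  steps:
    - {"tx":0,"ty":0,"tz":-0.45,"turn":0,"grip":0.23}
    - {"tx":0,"ty":0,"tz":-0.45,"turn":0,"grip":0.23}
    - {"tx":-0.42,"ty":-0.38,"tz":0,"turn":0,"grip":0.23}
    - {"tx":-0.42,"ty":-0.38,"tz":0,"turn":0,"grip":0.23}
    - {"tx":-0.42,"ty":-0.38,"tz":0,"turn":0,"grip":0.23}
    - {"tx":-0.42,"ty":-0.38,"tz":0,"turn":0,"grip":0.23}
    - {"tx":-0.42,"ty":-0.36,"tz":0,"turn":0,"grip":0.23}
    - {"tx":0,"ty":0,"tz":0,"turn":0,"grip":0.23}

```text
time: 18.5
position: [0.48, -0.0471, 0.1327]
tool_rot: [2.196, 2.246, -0.001]
ft_force: [0.5, -0.2, 0.1]
grip_width: 0.23
grip_force: 0.0
```

```bash
python3 -c "
from h import *
carrots()"
```

```text
wrist [([358.0, 42.0], [-40.7, 112.2]), ([421.0, 41.0], [0.9, 112.3]), ([282.0, 172.0], [-91.3, 26.4])]
scene [([296.0, 190.0], [-88.0, 20.7])]
side [([263.0, 240.0], [-90.2, 29.8]), ([192.0, 276.0], [-10.5, 182.6]), ([216.0, 282.0], [-58.9, 181.2])]
[ 0.48192177 -0.04356726  0.13282678] [-89.2 -15.6] 18.65 91.61463592204035
```

Call:
send_rows:
  steps:
    - {"tx":0,"ty":0,"tz":0.4,"turn":0,"grip":0.23}
    - {"tx":0,"ty":0,"tz":0.4,"turn":0,"grip":0.23}
    - {"tx":0,"ty":0,"tz":0.1,"turn":0,"grip":0.23}
    - {"tx":0,"ty":0,"tz":0,"turn":0,"grip":0.23}
    - {"tx":0.2,"ty":0,"tz":0,"turn":0,"grip":0.23}
    - {"tx":0.2,"ty":0,"tz":0,"turn":0,"grip":0.23}
    - {"tx":0.2,"ty":0,"tz":0,"turn":0,"grip":0.23}
    - {"tx":0.2,"ty":0,"tz":0,"turn":0,"grip":0.23}
    - {"tx":0.2,"ty":0,"tz":0,"turn":0,"grip":0.23}

```text
time: 19.77
position: [0.4797, 0.0168, 0.0787]
tool_rot: [2.19, 2.252, 0.0]
ft_force: [-0.0, -0.6, -0.3]
grip_width: 0.232
grip_force: 0.2
```

```bash
python3 -c "
from h import *
carrots()"
```

```text
wrist [([370.0, 120.0], [-43.5, 126.1]), ([445.0, 119.0], [-3.8, 126.9]), ([282.0, 228.0], [-89.9, 65.4])]
scene []
side [([255.0, 250.0], [-89.0, 69.1]), ([192.0, 276.0], [-10.7, 182.6]), ([216.0, 282.0], [-59.1, 181.4])]
[0.47959926 0.01673479 0.07854503] [-89.8  44.7] 19.925 -268.3061192538441
```

Call:
send_rows:
  steps:
    - {"tx":0.2,"ty":0,"tz":0,"turn":0,"grip":0.23}
    - {"tx":0.2,"ty":0,"tz":0,"turn":0,"grip":0.23}
    - {"tx":0.2,"ty":0,"tz":0,"turn":0,"grip":0.23}
    - {"tx":0.2,"ty":0,"tz":0,"turn":0,"grip":0.23}
    - {"tx":0.2,"ty":0,"tz":0,"turn":0,"grip":0.23}
    - {"tx":0.1,"ty":0,"tz":0,"turn":0,"grip":0.23}
    - {"tx":0,"ty":0,"tz":0,"turn":0,"grip":0.23}
    - {"tx":0,"ty":0,"tz":-0.6,"turn":0,"grip":0.23}
    - {"tx":0,"ty":0,"tz":-0.6,"turn":0,"grip":0.23}
    - {"tx":-0.6,"ty":0,"tz":-0.6,"turn":0,"grip":0.23}
    - {"tx":-0.6,"ty":0,"tz":0,"turn":0,"grip":0.23}
    - {"tx":0,"ty":0,"tz":0,"turn":0,"grip":0.23}

```text
time: 21.42
position: [0.48, 0.006, 0.1871]
tool_rot: [2.196, 2.244, -0.0]
ft_force: [-0.1, 0.4, 0.1]
grip_width: 0.232
grip_force: 0.0
```

```bash
python3 -c "
from h import *
carrots()
a=ctrl.get_image('scene');b=ctrl.get_image('side')
f=lambda x:cv2.resize(x,(400,300),interpolation=cv2.INTER_CUBIC)
v=np.hstack([f(a['pixels'][140:290,210:410]),f(b['pixels'][170:350,90:330])])
v=np.vstack([v,cv2.resize(wrist()['pixels'],(400,300)).repeat(2,1)[:,:800]])
cv2.imwrite('pics/v5.png',v[:,:,::-1])"
```

```text
wrist [([340.0, 111.0], [-38.2, 124.3]), ([392.0, 110.0], [6.7, 125.1]), ([285.0, 113.0], [-86.6, 123.4])]
scene []
side [([192.0, 276.0], [-10.8, 182.6]), ([216.0, 282.0], [-59.1, 181.5]), ([243.0, 289.0], [-111.4, 182.3])]
[0.47955725 0.01038289 0.18626785] [-90.   38.4] 21.575 -268.3909064159555
```

View pics/v5.png

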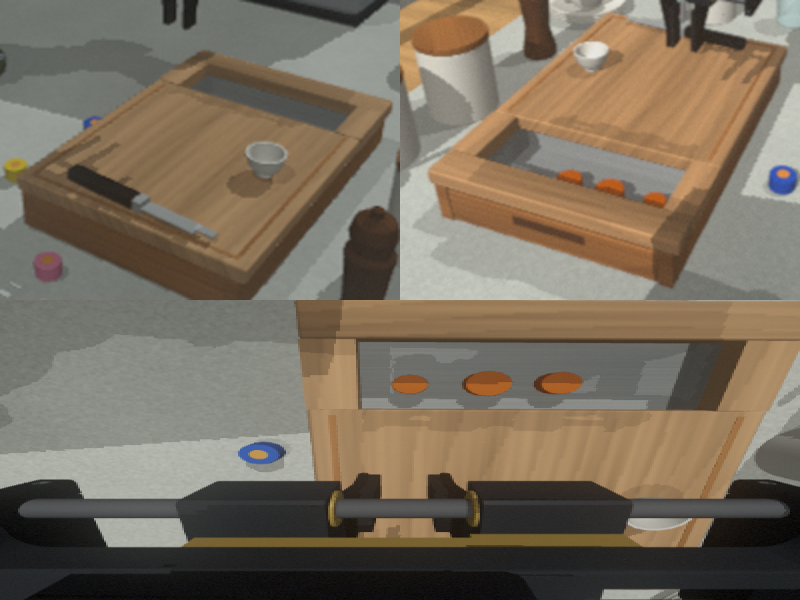

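All three carrots lie in the tray, at about (410,383), (488,383) and (558,383) in the lower panel. The tray front is flush, and the bowl and knife haven't moved.

```bash
python3 -c "
from h import *
print(ctrl.close_job())"
```

```text
the job is handed in; nothing more can be done
None
```

The tray is pushed home against its stop, all three carrot pieces were swept through the cut-out into it, nothing else was seen to move, and the job is handed in (one early sweep passed over the large piece without moving it and was redone lower).

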